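Set up the bench labeller for a batch of jars

ROBOT

A 6-joint arm with a two-finger parallel gripper is mounted at the origin on the work surface. World frame = base frame: x ahead of the robot, y to its left, z up, the work surface at z = 0. Lengths are in m, angles in rad, forces in N, time in s.
With the tool pointing down it reaches from about 0.3 to 0.775 m from the base axis. Payload 14.6 kg.
Tool frame: the origin (TCP) lies where the fingers leave the gripper's body, on its centre line; the fingertips stand 97 mm ahead of it and the grasp point (between the pads) lies 78 mm ahead of it; z points along the fingers, y is the direction in which the jaws open and shut (so a half turn about z gives the same grasp; the last joint's range is limited). The gripper opens to 94 mm and grips with 3 to 60 N. Pads are 16 mm wide; open, the fingers measure 119 mm over their backs; the gripper's body (75 mm by 177 mm) begins 78 mm behind the grasp point.
Start: joints at [-1.327, 0.3, 1.521, -0, 1.321, -0.067], TCP at [0.168, -0.524, 0.303] pointing down, gripper open.
Joint ranges: [-3.03, 3.03], [-0.79, 2.21], [0.23, 2.52], [-1.04, 4.18], [0, 3.07], [-2.55, 2.55]. Speed limits (rad/s): [2.22, 2.22, 2.57, 3.14, 3.14, 3.14].

INTERFACE

Orientations are given as a unit quaternion [x, y, z, w].
In Python, from station import bot gives the robot as it stands. Calls block until the motion is done:
- bot.movep(position, orientation): joint-space move of the TCP to a pose.
- bot.move_l(position, rot=None, max_speed=0.15): straight line of the TCP; rot=None keeps the orientation; max_speed is the mean speed in m/s.
- bot.goto_joints(angles): joint-space move.
- bot.release() and bot.close(force=None): open the fingers fully, or close them until they stop; force is the grip in N (None keeps the last).
- bot.hold(seconds).
- bot.solve_ik(position, orientation): joint angles nearest the present ones, or None.
- bot.read_camera(name): name is "scene" or "top" or "wrist"; returns a dict with "frame" (420x560x3 uint8, red, green, blue), "z_map" (420x560 float32, m along the optical axis (not along the pixel's ray), 0 where there is no reading), "mtx" (3x3 intrinsics, pixels), "R" (3x3) and "t" (3): a world point X has camera coordinates R X + t; the wrist camera has in their place "tool_from_camera" (4x4, takes a point from camera to tool coordinates, whose origin is the TCP and whose axes are the flange's). Camera axes: x right, y down, z forward; pixel columns grow to the right and rows downward; lengths in m; the calibration is good to about 2 mm. A picture is of the moment at which its call begins: read the wrist's pose just before it.
A pose or a line that the arm cannot do raises bot.PlanningError and nothing moves.
- bot.job_done(): hands the job in, once; it reports no verdict.
Trained networks look in a picture, given as the dict that the camera call returned (one of the last four; its "shot" number tells which), for a name from the list of things; names that differ only in an ending like _2 or _b are one class to them, and where a whole thing is asked for, a point or a joint stands for the part that bears it (a point fixed in the world has none). Each returns a list of dicts, best first, with "score" (0 to 1); they miss things now and then, are a little off and sometimes report something else, mostly with a low value. They report only what shows in the picture. A call takes as long as a camera call.
- bot.find_in(name, picture): "extent" ([left, top, right, bottom] as shares, 0 to 1, of the picture: columns of its width, rows of its height, round what is visible of it).
- bot.trace(name, picture): "mask" (420x560 bool, what is visible of it) and "extent" ([left, top, right, bottom] as shares, 0 to 1, of the picture: columns of its width, rows of its height, round what is visible of it).
- bot.mark_of(name, picture): "xy" ([column, row] as shares, 0 to 1, of the picture: columns of its width, rows of its height: a listed point, or the origin of a listed thing).
Readings, each from a call of its own:
- bot.current_time(): time.
- bot.current_joints(): joint angles.
- bot.current_qvel(): joint speeds.
- bot.current_tau(): joint torques, N m.
- bot.current_tool_pos(): TCP position.
- bot.current_orientation(): TCP orientation.
- bot.current_wrist_force(): force on the tool from outside, world axes, zero at the start.
- bot.current_moment(): the same for the moment, N m.
- bot.current_grip_width(): finger opening in m.
Only numpy, scipy, OpenCV 4.12 (cv2) and the standard library are available. Lean on these libraries where they do the work, as an engineer would, in place of code of your own. Each camera call takes 0.05 s, during which the arm holds its last target. There are 200 camera calls.

TASK

Set up the labeller for the batch: fit the grey pocket plate flat down on the deck over both locating pins, then stand every amber jar on the bench upright in a pocket of its own, and pull the outfeed slide gate 60 mm open, until its black post stands over the black line on the rail. Last of all, with all that done, push the orange guard door fully shut so that it seats on its catch. Leave the label reel, the screwdriver and the white bottle where they are.

Things in the scene. Friction and masses are not known exactly. Their poses are not given: they have to be found in the camera images.
- labeller: Fixed aluminium deck, its top 30 mm above the bench, x +-65 mm, y -148 to 300 mm. Origin on the bench midway between the pins; y runs along the pins to the left, x away from the robot (yaw within 0.1 rad). At y 150 to 300 mm stands the roller frame: two side plates, x +-59 mm, 152 mm high over the bench, with black rollers between; the guard door closes its -x side. Other machine parts lie beyond y = 300 mm.
- pin_right (a point): foot (on the deck top) of the locating pin at labeller y = -131 mm: steel pin, 10 mm diameter, 36 mm high, its top 12 mm a cone down to 3 mm
- pin_left (a point): foot of the other, equal pin, at labeller y = +131 mm
- plate: Loose grey pocket plate, 0.35 kg, 75 mm (x) by 289 mm (y), 10 mm thick; origin at the centre of its underside. Upright aluminium grip on its centre: 12 mm thick in x, 40 mm long in y, top 52 mm over the underside. On its y axis: 13 mm round pin holes at +-131 mm, 43 mm square pockets at +-47 and +-97 mm, all through. Both ways round fit. Seated, its underside lies on the deck.
- plate_hole0 (a point): centre of the pin hole at plate y = -131 mm, at the underside
- plate_hole1 (a point): centre of the pin hole at plate y = +131 mm, at the underside
- pocket0 (a point): centre of the jar pocket at plate y = -97 mm, at the underside; a seated jar stands through it on the deck
- pocket1 (a point): centre of the jar pocket at plate y = -47 mm, at the underside; a seated jar stands through it on the deck
- pocket2 (a point): centre of the jar pocket at plate y = 47 mm, at the underside; a seated jar stands through it on the deck
- pocket3 (a point): centre of the jar pocket at plate y = 97 mm, at the underside; a seated jar stands through it on the deck
- jar0: amber jar with black lid, closed and empty, a plain cylinder 38 mm in diameter and 40 mm high, about 90 g, heavy at the base; origin at the centre of its underside, z up. 3 or 4 jars are present; an absent one reads None
- jar1: amber jar with black lid, closed and empty, a plain cylinder 38 mm in diameter and 40 mm high, about 90 g, heavy at the base; origin at the centre of its underside, z up. 3 or 4 jars are present; an absent one reads None
- jar2: amber jar with black lid, closed and empty, a plain cylinder 38 mm in diameter and 40 mm high, about 90 g, heavy at the base; origin at the centre of its underside, z up. 3 or 4 jars are present; an absent one reads None
- jar3: amber jar with black lid, closed and empty, a plain cylinder 38 mm in diameter and 40 mm high, about 90 g, heavy at the base; origin at the centre of its underside, z up. 3 or 4 jars are present; an absent one reads None
- gate (a joint): opening of the outfeed gate, m: 0 shut, grows as it slides along labeller -x; stop at 0.100. About 6 N friction; stays where left. Steel blade 6 mm thick, 100 mm long, top 71 mm over the bench, on a rail 32 mm wide, 30 mm high at labeller y = -165 mm (x -160 to 70 mm)
- gate_post (a point): centre of the top of the gate's black upright post, 14 mm square, top 110 mm over the bench (39 mm of it stands above the blade), at labeller x = -45 mm when shut; moves with the gate
- gate_line (a point): the black line across the rail top, at labeller x = -105 mm; the post stands over it when the gate is open 60 mm
- guard_door (a joint): angle of the guard door, rad: 0 fully shut against its stop, grows as it opens towards the robot (up to 1.7). Starts open. Light hinge friction; over the last 0.1 rad a sprung ball catch must be pushed past (about 4 to 6 N at the free edge), and then holds the door shut
- door_hinge (a point): top of the guard door on its upright hinge axis, 151 mm over the bench, at labeller (-64, 157) mm. Orange panel in an aluminium frame, 140 mm wide, 120 mm high, 8 mm thick, centred on the line from here to door_edge; shut it lies along labeller +y, at 1.57 rad along -x. Push its outer face (facing labeller -y when open, -x when shut)
- door_edge (a point): top of the door's free edge, 140 mm from the hinge
- reel: bystander, leave alone: spare reel of labels: flat paper ring, 100 mm across, 38 mm bore, 30 mm high
- driver: bystander, leave alone: screwdriver lying on the bench, about 200 mm long
- cleaner: bystander, leave alone: white round bottle, 60 mm across, 110 mm tall

How it is judged:
By the outcome, as a careful person would: the job done as asked, in the order asked, and still so for the second after the job is handed in, with the robot touching nothing.
Of jar0, jar1, jar2, jar3 only 3 to 4 are there at a start; the rules pass over those that are not, and their reading is None.
At some moment in a run one of jar0, jar1, jar2, jar3 may be knocked a few centimetres aside while the robot is not near it.
Once in a run the grip may slacken for a moment while it holds something.
It also fails if it takes over 200 s, if anything falls off the work surface, if the arm or the gripper's body presses on something with over 40 N, if the wrist force passes 120 N, or if a joint passes its speed limit or range.

## Working session

There is one attempt and no reset: what is moved stays moved. The work goes in short steps, each a Python script; the robot and the scene stay as the last script left them, time stands still between calls to the robot, and variables do not carry over. Pictures are saved under pics/ and viewed, about 12 in all and at most 16, crops included, and the job is handed in when it is done.

```bash
ls; mkdir -p pics
cat > h.py <<'E'
import numpy as np, cv2
from station import bot
from scipy.spatial.transform import Rotation as Rn
def save(p,name): cv2.imwrite('pics/'+name,cv2.cvtColor(p['frame'],cv2.COLOR_RGB2BGR))
def ext(p,pose=None):
    """camera->world R,t"""
    if 'R' in p: return p['R'].T, -p['R'].T@p['t']
    T=p['tool_from_camera']; P,q=pose; R=Rn.from_quat(q).as_matrix()
    return R@T[:3,:3], R@T[:3,3]+P
def shot(name):
    pose=(np.array(bot.current_tool_pos()),np.array(bot.current_orientation()))
    p=bot.read_camera(name); p['cw']=ext(p,pose); return p
def ray(p,uv):
    R,c=p['cw']; d=R@np.linalg.inv(p['mtx'])@np.array([uv[0],uv[1],1.]); return c,d
def on_z(p,uv,z):
    c,d=ray(p,uv); return c+d*(z-c[2])/d[2]
def cloud(p,mask=None):
    z=p['z_map']; m=z>0
    if mask is not None: m=m&mask
    v,u=np.nonzero(m); R,c=p['cw']
    X=np.linalg.inv(p['mtx'])@np.vstack([u,v,np.ones(len(u))])*z[v,u]
    return (R@X).T+c
def proj(p,X):
    R,c=p['cw']; x=p['mtx']@(R.T@(np.asarray(X)-c)); return x[:2]/x[2]
def px(xy): return np.array([xy[0]*560,xy[1]*420])
def down(yaw):
    """tool pointing down, tool y (jaw) axis at angle yaw+90deg: tool x along yaw"""
    return (Rn.from_euler('z',yaw)*Rn.from_euler('x',np.pi)).as_quat()
E
python3 - <<'E'
from h import *
print(bot.current_time(),bot.current_orientation(),Rn.from_quat(bot.current_orientation()).as_matrix().round(3))
for n in ['scene','top']:
    p=shot(n); save(p,n+'0.png'); print(n,p['cw'][1])
    for k in ['pin_right','pin_left','plate_hole0','plate_hole1','plate','jar0','gate_post','gate_line','door_hinge','door_edge','labeller','reel','driver','cleaner','pocket0']:
        r=bot.mark_of(k,p)
        out=[]
        for d in r[:6]:
            uv=px(d['xy']); zz={'pin_right':.03,'pin_left':.03,'gate_post':.11,'gate_line':.03,'door_hinge':.151,'door_edge':.151}.get(k,0)
            out.append((round(d['score'],2),uv.round().tolist(),on_z(p,uv,zz).round(3)[:2].tolist()))
        print(k,out)
E
```

```text
pics
0.0 [ 9.87953505e-01  1.54749832e-01 -5.86465043e-05 -5.98795669e-04] [[ 0.952  0.306 -0.   ]
 [ 0.306 -0.952  0.001]
 [ 0.    -0.001 -1.   ]]
scene [ 1.38573724 -0.81916138  0.82021842]
pin_right [(0.9, [286.0, 225.0], [0.582, -0.042])]
pin_left [(0.73, [342.0, 188.0], [0.554, 0.236])]
plate_hole0 [(0.95, [255.0, 251.0], [0.585, -0.163]), (0.64, [172.0, 293.0], [0.578, -0.424]), (0.49, [321.0, 216.0], [0.589, 0.099])]
plate_hole1 [(0.95, [255.0, 251.0], [0.585, -0.163]), (0.64, [172.0, 293.0], [0.578, -0.424]), (0.49, [321.0, 216.0], [0.589, 0.099])]
plate [(0.7, [218.0, 271.0], [0.584, -0.291]), (0.23, [203.0, 280.0], [0.589, -0.339]), (0.2, [143.0, 265.0], [0.432, -0.423])]
jar0 [(0.79, [190.0, 238.0], [0.416, -0.264]), (0.77, [145.0, 267.0], [0.443, -0.424]), (0.55, [217.0, 232.0], [0.443, -0.188]), (0.49, [165.0, 248.0], [0.408, -0.34])]
gate_post [(0.71, [268.0, 198.0], [0.535, -0.07]), (0.18, [243.0, 254.0], [0.684, -0.281])]
gate_line [(0.69, [253.0, 216.0], [0.484, -0.086]), (0.43, [144.0, 262.0], [0.46, -0.431])]
door_hinge [(0.77, [335.0, 151.0], [0.512, 0.231]), (0.5
[... 1242 characters left out ...]
8]), (0.63, [372.0, 280.0], [0.426, -0.346])]
gate_post [(0.66, [274.0, 235.0], [0.535, -0.071])]
gate_line [(0.71, [396.0, 281.0], [0.424, -0.407]), (0.67, [274.0, 258.0], [0.48, -0.072])]
door_hinge [(0.74, [146.0, 247.0], [0.494, 0.251])]
door_edge [(0.87, [117.0, 293.0], [0.377, 0.317])]
labeller [(0.56, [215.0, 223.0], [0.579, 0.097])]
reel [(0.81, [299.0, 164.0], [0.757, -0.14]), (0.25, [440.0, 226.0], [0.581, -0.541])]
driver [(0.75, [226.0, 167.0], [0.743, 0.072])]
cleaner [(0.94, [436.0, 225.0], [0.583, -0.531])]
pocket0 [(0.92, [339.0, 225.0], [0.578, -0.254]), (0.86, [319.0, 219.0], [0.594, -0.199]), (0.67, [368.0, 222.0], [0.589, -0.337]), (0.62, [387.0, 226.0], [0.578, -0.391])]
```

View pics/scene0.png

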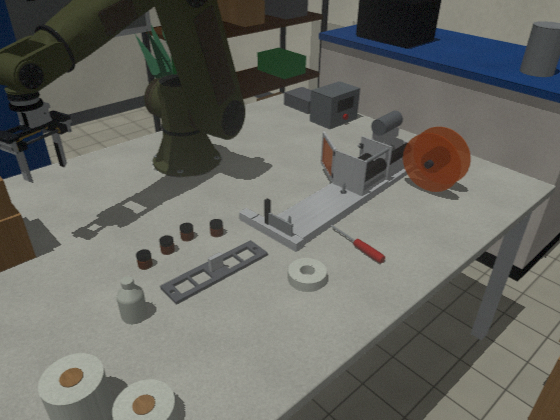

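View pics/top0.png

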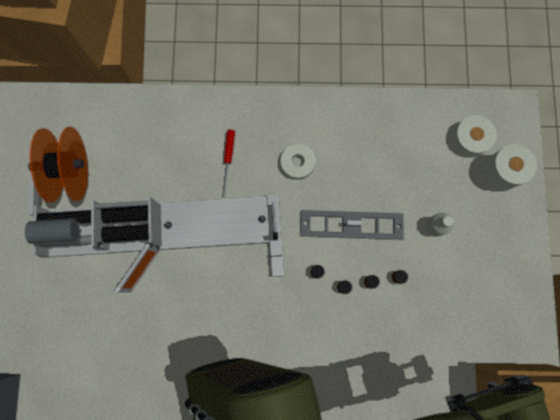

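The scene view shows four upright jars at about (145,259), (167,245), (187,232) and (216,228). The plate lies flat near (215,270), the gate post is at (268,205), and the door is open about 1 rad at (327,150). Next come close-up wrist views of the plate and jars, then the pins.

```bash
cat >> h.py <<'E'
def safe(P,q):
    bot.movep(list(map(float,P)),list(map(float,q)))
E
python3 - <<'E'
from h import *
p=shot('wrist'); print(p['tool_from_camera'].round(4),p['mtx'].round(1))
def look(P,yaw,name,keys):
    safe(P,down(yaw)); bot.hold(.2); p=shot('wrist'); save(p,name); print(name,bot.current_tool_pos(),bot.current_time())
    for k,z in keys:
        r=bot.mark_of(k,p); print(k,[(round(d['score'],2),px(d['xy']).round(1).tolist(),on_z(p,px(d['xy']),z).round(4)[:2].tolist()) for d in r if d['score']>.3])
    return p
T=p['tool_from_camera']
def at(x,y,z,yaw): # put camera centre ray approx over x,y
    off=Rn.from_quat(down(yaw)).as_matrix()@T[:3,3]; return [x-off[0],y-off[1],z]
p=look(at(.52,-.29,.42,0),0,'w1.png',[('plate_hole0',0),('pocket0',0),('plate',0),('jar0',0)])
r=bot.trace('plate',p)[0]; C=cloud(p,r['mask']); t=C[np.abs(C[:,2]-.01)<.006]; print(len(C),len(t),np.median(t[:,2]),cv2.minAreaRect((t[:,:2]*1000).astype(np.float32)))
g=C[C[:,2]>.045]; print('grip',len(g),g.mean(0) if len(g) else 0,g[:,2].max() if len(g) else 0)
for d in bot.trace('jar0',p):
    C=cloud(p,d['mask']); t=C[np.abs(C[:,2]-.04)<.006]
    if len(t)>20: print('jar',round(d['score'],2),len(t),cv2.minEnclosingCircle((t[:,:2]*1000).astype(np.float32)),t[:,2].mean())
E
```

```text
[[-2.000e-04 -9.598e-01 -2.808e-01  8.230e-02]
 [ 1.000e+00 -6.000e-04  1.400e-03 -5.000e-04]
 [-1.500e-03 -2.808e-01  9.598e-01 -8.160e-02]
 [ 0.000e+00  0.000e+00  0.000e+00  1.000e+00]] [[354.3   0.  281.7]
 [  0.  354.3 214.4]
 [  0.    0.    1. ]]
w1.png [ 0.43737382 -0.29100927  0.41978378] 3.3
plate_hole0 [(0.92, [383.6, 66.8], [0.5749, -0.4253]), (0.73, [179.9, 59.3], [0.5843, -0.1584])]
pocket0 []
plate [(0.9, [283.6, 62.6], [0.5802, -0.2938])]
jar0 [(0.88, [212.9, 160.4], [0.4525, -0.1942]), (0.78, [314.2, 181.2], [0.4225, -0.3379]), (0.7, [265.0, 191.1], [0.4081, -0.267]), (0.62, [368.9, 173.7], [0.4333, -0.4156])]
10088 8942 0.009476494310986877 ((581.275634765625, -290.90679931640625), (289.831298828125, 75.6629867553711), 88.92232513427734)
grip 396 [ 0.58063441 -0.29119143  0.05112625] 0.054020674255692624
jar 0.81 616 ((422.1922607421875, -340.1351623535156), 18.767908096313477) 0.039563650054864105
jar 0.75 598 ((406.3658752441406, -265.7528991699219), 18.78554344177246) 0.03943510070786416
jar 0.69 645 ((436.0113525390625, -417.2812194824219), 18.841991424560547) 0.039745958526957226
jar 0.57 654 ((446.9728088378906, -191.41444396972656), 18.857946395874023) 0.03936949770325045
```

View pics/w1.png

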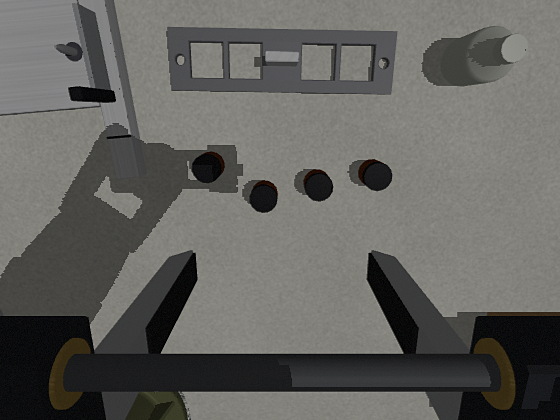

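The wrist view shows the plate flat, at x 168–397 and y 27–94, with the four jars at about (208,166), (264,196), (318,185) and (375,175). The depth gives a 289.8×75.7 mm plate and 18.8 mm jar radius, matching the specification. Next is the labeller.

Run:
```python
from h import *
safe([.44,.08,.43],down(0)); bot.hold(.2); p=shot('wrist'); save(p,'w2.png')
for k,z in [('pin_right',.03),('pin_left',.03),('gate_post',.11),('gate_line',.03),('door_hinge',.151),('door_edge',.151)]:
    r=bot.mark_of(k,p); print(k,[(round(d['score'],2),px(d['xy']).round(1).tolist(),on_z(p,px(d['xy']),z).round(4)[:2].tolist()) for d in r if d['score']>.3])
C=cloud(p)
d=C[(np.abs(C[:,2]-.03)<.006)&(C[:,0]>.5)&(C[:,0]<.67)&(C[:,1]>-.02)&(C[:,1]<.2)]
print('deck z',np.median(d[:,2]))
for y in np.arange(0,.2,.03):
    s=d[np.abs(d[:,1]-y)<.004]; print(round(y,2),s[:,0].min().round(4),s[:,0].max().round(4))
t=C[(C[:,2]>.05)&(C[:,2]<.075)&(C[:,0]>.5)&(C[:,0]<.68)]
for y0 in (-.04,.228):
    s=t[np.hypot(t[:,1]-y0,t[:,0]-.575)<.03]; print('pin',len(s),s.mean(0) if len(s) else '', (s.min(0),s.max(0)) if len(s) else '')
s=C[(np.abs(C[:,2]-.108)<.006)&(np.abs(C[:,1]+.07)<.04)&(C[:,0]<.6)]; print('post',len(s),s.mean(0),s.min(0),s.max(0))
```

```text
pin_right [(0.73, [513.1, 191.6], [0.4142, -0.2428]), (0.62, [374.6, 53.2], [0.5915, -0.0371])]
pin_left [(0.66, [168.1, 72.3], [0.5695, 0.2229]), (0.63, [521.7, 62.1], [0.581, -0.2232])]
gate_post [(0.65, [424.8, 97.8], [0.5357, -0.075])]
gate_line [(0.71, [401.2, 137.6], [0.4881, -0.08])]
door_hinge [(0.85, [112.0, 133.4], [0.5012, 0.2478])]
door_edge [(0.97, [57.6, 245.2], [0.3827, 0.3229])]
deck z 0.02953818799169855
0.0 0.5222 0.6511
0.03 0.5197 0.6487
0.06 0.5172 0.6467
0.09 0.5147 0.6443
0.12 0.5122 0.6413
0.15 0.5097 0.6393
0.18 0.5071 0.637
pin 192 [ 0.58101572 -0.05658605  0.06064797] (array([ 0.56660665, -0.0699398 ,  0.0500463 ]), array([ 0.59369308, -0.03104461,  0.0726059 ]))
pin 415 [0.57303334 0.2414344  0.06212533] (array([0.54885509, 0.22003268, 0.05002404]), array([0.5985719 , 0.24720873, 0.07489419]))
post 201 [ 0.53727138 -0.07281572  0.10947655] [ 0.53040418 -0.08105732  0.1022119 ] [ 0.54379698 -0.06687883  0.11290109]
```

View pics/w2.png

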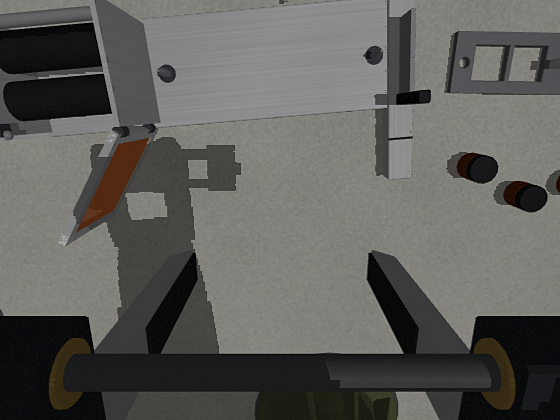

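The pins show at (167,73) and (374,54), the post at (415,97), the line at (400,137) and the door's free edge at (62,240). The gate already looks about 10 mm open. I'll refine the pin positions from the same spot, then grasp the plate.

Run:
```python
from h import *
p=shot('wrist'); C=cloud(p)
yaw=.0837; Rz=Rn.from_euler('z',yaw).as_matrix()[:2,:2]; O=np.array([.579,.0942])
L=(C[:,:2]-O)@Rz
d=(np.abs(C[:,2]-.0297)<.004)
# deck edges in labeller frame
for y in (-.1,-.05,0,.05,.1):
    s=L[d&(np.abs(L[:,1]-y)<.004)&(np.abs(L[:,0])<.08)]; print('deck',y,s[:,0].min().round(4),s[:,0].max().round(4))
for s0 in (-1,1):
    m=(np.hypot(L[:,0],L[:,1]-s0*.131)<.012)&(C[:,2]>.045)&(C[:,2]<.075)
    print(s0,m.sum(),np.median(L[m],0).round(4),L[m].min(0).round(4),L[m].max(0).round(4),C[m,2].max())
m=(np.abs(C[:,2]-.109)<.004)&(np.abs(L[:,1]+.165)<.02)&(np.abs(L[:,0]+.07)<.06); print('post',L[m].min(0),L[m].max(0))
m=(np.abs(C[:,2]-.030)<.006)&(np.abs(L[:,1]+.165)<.025)&(L[:,0]<-.08); print('rail',L[m].min(0),L[m].max(0))
for q in (np.pi/2+yaw,-np.pi/2+yaw):
    print(q,bot.solve_ik([.575,.095,.2],down(q)),bot.solve_ik([.58,-.29,.15],down(q)),bot.solve_ik([.45,.38,.2],down(q)))
```

```text
deck -0.1 -0.0653 0.064
deck -0.05 -0.0652 0.0647
deck 0 -0.0649 0.0648
deck 0.05 -0.0646 0.0648
deck 0.1 -0.0642 0.0651
-1 76 [-0.0016 -0.1287] [-0.0055 -0.1348] [ 0.0042 -0.1256] 0.0679759798235835
1 76 [-0.0008  0.1289] [-0.0047  0.1261] [0.0048 0.1343] 0.06612685126131473
post [-0.0624879 -0.1704683] [-0.04856589 -0.15701431]
rail [-0.55323653 -0.18050981] [-0.08006292 -0.14005211]
1.6544963267948964 [ 1.00896073e-01  4.72273540e-01  1.53315836e+00 -4.44089210e-16
  1.13616076e+00  1.71960728e-02] [-0.52011906  0.66615978  1.3541068   0.          1.12132607 -0.60381906] [ 6.39078760e-01  4.84949346e-01  1.51412284e+00 -4.44089210e-16
  1.14252047e+00  5.55378760e-01]
-1.4870963267948967 None [-5.20119059e-01  6.66159783e-01  1.35410680e+00 -4.44089210e-16
  1.12132607e+00  2.53777359e+00] None
```

```bash
cat >> h.py <<'E'
O=np.array([.579,.0948]); YAW=.080
def lab(x,y):
    c,s=np.cos(YAW),np.sin(YAW); return O+np.array([c*x-s*y,s*x+c*y])
QL=down(np.pi/2+YAW)
def st(tag=''): print(tag,'t',round(bot.current_time(),2),'w',round(bot.current_grip_width(),4),'F',np.round(bot.current_wrist_force(),1),'P',np.round(bot.current_tool_pos(),4))
E
python3 - <<'E'
from h import *
a=np.deg2rad(88.5); q=down(a)
safe([.581,-.291,.25],q); bot.move_l([.581,-.291,.040+.078],max_speed=.2); st('down')
bot.close(40); st('closed')
bot.move_l([.581,-.291,.13],max_speed=.1); st('lift1')
bot.move_l([.581,-.291,.25],max_speed=.2); bot.hold(.2); st('lift')
p=shot('wrist'); save(p,'w3.png')
r=bot.trace('plate',p)[0]; C=cloud(p,r['mask']); print(len(C),C.mean(0),C.min(0),C.max(0))
for k in ('plate_hole0',):
    print([(round(d['score'],2),px(d['xy']).round(1).tolist(),on_z(p,px(d['xy']),.132).round(4)) for d in bot.mark_of(k,p)])
E
```

```text
down t 8.27 w 0.0944 F [-0.3 -0.4  1. ] P [ 0.5816 -0.2911  0.1195]
closed t 9.49 w 0.0115 F [ 0.5  0.2 -0.7] P [ 0.581 -0.291  0.118]
lift1 t 9.76 w 0.0118 F [ 0.7 -0.2 -3.1] P [ 0.5811 -0.2911  0.1305]
lift t 10.71 w 0.012 F [ 0.2  0.2 -4.2] P [ 0.5808 -0.2909  0.2485]
27925 [ 0.58210072 -0.23400343  0.14295671] [ 0.51563065 -0.4106384  -0.00174365] [ 0.64389619 -0.12179255  0.21198225]
[(0.65, [280.9, 12.1], array([ 0.5839, -0.1612,  0.132 ]))]
```

Run:
```python
from h import *
o=O.tolist()
bot.move_l([o[0],o[1],.25],QL,max_speed=.2); bot.hold(.2); st('over')
bot.move_l([o[0],o[1],.118+.074],max_speed=.12); bot.hold(.3); st('above pins')
p=shot('wrist'); save(p,'w4.png')
for k in ('plate_hole0','pin_left'):
    print(k,[(round(d['score'],2),px(d['xy']).round(1).tolist(),on_z(p,px(d['xy']),.074).round(4)) for d in bot.mark_of(k,p)])
for l in ((0,.131,.074),(0,.131,.084),(0,.131,.066)): print(l,proj(p,[*lab(*l[:2]),l[2]]).round(1))
```

```text
over t 13.13 w 0.0117 F [-0.7 -0.2 -4.2] P [0.579  0.0944 0.25  ]
above pins t 14.07 w 0.012 F [-0.2  0.1 -3.9] P [0.5791 0.0948 0.1925]
plate_hole0 [(0.69, [282.0, 11.5], array([0.5694, 0.2247, 0.074 ]))]
pin_left [(0.68, [283.3, 28.8], array([0.5706, 0.2169, 0.074 ]))]
(0, 0.131, 0.074) [280.5   9.9]
(0, 0.131, 0.084) [280.4   4.1]
(0, 0.131, 0.066) [280.5  14. ]
```

View pics/w4.png

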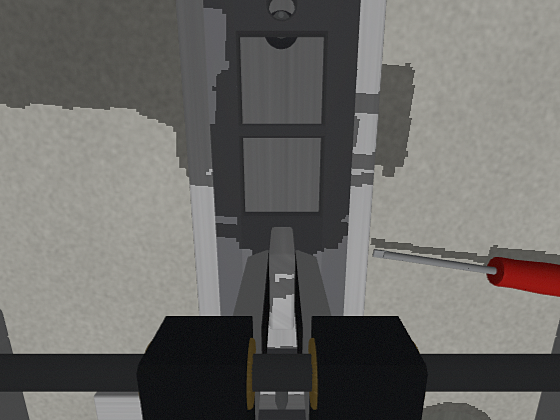

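The hole is centred at about (282,10) and the pin tip shows through it at (282,14), so they are aligned. I'll lower the plate, watching the force.

Run:
```python
from h import *
o=O.tolist()
for u in (.066,.060,.054,.048,.042,.037,.033,.031,.0302):
    bot.move_l([o[0],o[1],.118+u],max_speed=.05); bot.hold(.1); F=bot.current_wrist_force(); st(str(u))
    if abs(F[2])>20 or np.hypot(*F[:2])>15: print('STOP'); break
```

```text
0.066 t 14.62 w 0.0119 F [ 0.1  0.5 -3.9] P [0.579  0.0948 0.1839]
0.06 t 14.99 w 0.0115 F [-0.1 -0.3 -4.4] P [0.579  0.0948 0.178 ]
0.054 t 15.36 w 0.0118 F [ 0.4  0.4 -4.4] P [0.579  0.0948 0.172 ]
0.048 t 15.72 w 0.0118 F [ 0.  -0.2 -3.7] P [0.579  0.0948 0.1659]
0.042 t 16.09 w 0.0119 F [ 0.2  0.4 -3.5] P [0.579  0.0948 0.16  ]
0.037 t 16.44 w 0.0121 F [-0.   0.  -4.4] P [0.579  0.0948 0.155 ]
0.033 t 16.79 w 0.012 F [-0.9  0.1 -3.3] P [0.579  0.0948 0.151 ]
0.031 t 17.14 w 0.0115 F [ 0.5 -0.8 -3.7] P [0.579  0.0948 0.149 ]
0.0302 t 17.49 w 0.0115 F [ 1.2 -0.5 -3.5] P [0.579  0.0948 0.1482]
```

```bash
cat >> h.py <<'E'
def jars(p):
    out=[]
    for d in bot.trace('jar0',p):
        C=cloud(p,d['mask'])
        if len(C)<30: continue
        top=np.percentile(C[:,2],95); t=C[np.abs(C[:,2]-top)<.006]
        (x,y),r=cv2.minEnclosingCircle((t[:,:2]*1000).astype(np.float32))
        if not(15<r<23): print('odd',d['score'],x,y,r,top); continue
        if any(np.hypot(x/1000-j[0],y/1000-j[1])<.02 for j in out): continue
        out.append((x/1000,y/1000,top,r,d['score']))
    return sorted(out,key=lambda j:-j[1])
E
python3 - <<'E'
from h import *
o=O.tolist()
bot.release(); bot.move_l([o[0],o[1],.30],max_speed=.25); st()
safe([.46,-.06,.43],down(.08)); bot.hold(.2)
p=shot('wrist'); save(p,'w5.png')
r=bot.trace('plate',p)[0]; C=cloud(p,r['mask']); t=C[np.abs(C[:,2]-.04)<.006]; print(len(t),cv2.minAreaRect((t[:,:2]*1000).astype(np.float32)))
A=np.c_[t[:,:2]-t[:,:2].mean(0),np.ones(len(t))]; print('plane',np.linalg.lstsq(A,t[:,2],rcond=None)[0])
for k in ('plate_hole0','pocket0'):
    print(k,[(round(d['score'],2),on_z(p,px(d['xy']),.03).round(4)[:2]) for d in bot.mark_of(k,p)])
print('exp',[lab(0,y).round(4) for y in (-.131,.131,-.097,-.047,.047,.097)])
for j in jars(p): print(np.round(j,4))
E
```

```text
t 19.56 w 0.0945 F [-0.1 -0.7 -1.7] P [0.5787 0.0948 0.2985]
9487 ((579.0158081054688, 95.55416870117188), (74.2987060546875, 288.6339111328125), 4.6414384841918945)
plane [-0.00184972 -0.00248346  0.03919833]
plate_hole0 [(0.73, array([ 0.5858, -0.0364])), (0.7, array([0.5702, 0.227 ])), (0.4, array([ 0.4589, -0.1837]))]
pocket0 [(0.96, array([0.5728, 0.1418])), (0.76, array([0.5707, 0.1893]))]
exp [array([ 0.5895, -0.0358]), array([0.5685, 0.2254]), array([ 0.5868, -0.0019]), array([0.5828, 0.048 ]), array([0.5752, 0.1416]), array([0.5712, 0.1915])]
[ 0.4468 -0.1909  0.0412 19.0552  0.72  ]
[ 0.406  -0.2646  0.0413 19.2258  0.75  ]
[ 0.4222 -0.3403  0.0412 19.6853  0.58  ]
[ 0.4361 -0.4167  0.0413 18.9568  0.72  ]
```

View pics/w5.png

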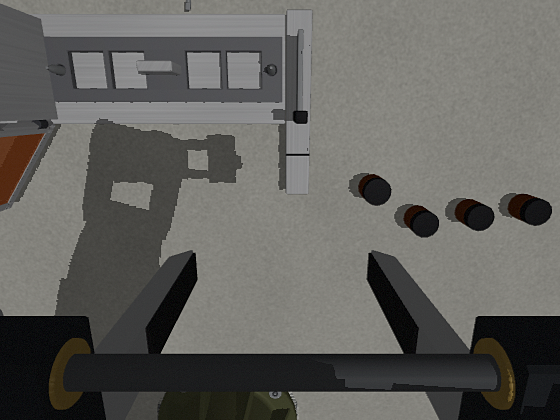

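The plate is seated: its top lies flat at z≈0.039, its angle is 0.081, and both pins show through the holes at (57,70) and (270,70). Now the first jar.

```bash
sed -i 's/O=np.array(\[.579,.0948\])/O=np.array([.579,.0953])/' h.py
cat >> h.py <<'E'
GZ=.109 # TCP over the jar's foot while held (grasp 31 mm up)
def pick(x,y):
    """hover, re-measure, grasp, lift; returns True if held"""
    safe([x,y,.27],QL); bot.hold(.15); p=shot('wrist'); J=jars(p)
    near=sorted(J,key=lambda j:np.hypot(j[0]-x,j[1]-y))
    print('jars',[np.round(j[:4],4).tolist() for j in near])
    if not near or np.hypot(near[0][0]-x,near[0][1]-y)>.06 or abs(near[0][2]-.04)>.006: print('no jar here'); return False
    x,y=near[0][:2]
    for j in near[1:]:
        d=(np.array(j[:2])-[x,y])@np.c_[[np.cos(YAW),np.sin(YAW)],[-np.sin(YAW),np.cos(YAW)]]
        if abs(d[1])<.032 and abs(d[0])<.085: print('neighbour in the way',d); return False
    bot.move_l([x,y,.20],max_speed=.25); bot.move_l([x,y,GZ+.001],max_speed=.15); bot.close(25); st('grasp')
    bot.move_l([x,y,.26],max_speed=.2); bot.hold(.1); st('lift')
    return .034<bot.current_grip_width()<.041
def place(yl):
    t=lab(0,yl).tolist()
    bot.move_l([*t,.26],QL,max_speed=.25); bot.hold(.1); st('over')
    if not .034<bot.current_grip_width()<.041: return False
    bot.move_l([*t,GZ+.046],max_speed=.15); bot.hold(.1)
    for h in (.038,.034,.0315,.0305):
        bot.move_l([*t,GZ+h],max_speed=.05); bot.hold(.1); F=bot.current_wrist_force()
        if abs(F[2])>10 or np.hypot(*F[:2])>10: st('STOP'); return False
    st('in'); bot.release(); bot.move_l([*t,.26],max_speed=.2); bot.hold(.1)
    p=shot('wrist'); J=jars(p); print('after',[(np.round(np.array(j[:2])-t,4).tolist(),round(j[2],4)) for j in J if np.hypot(j[0]-t[0],j[1]-t[1])<.03]); st()
    save(p,'place%d.png'%round(yl*1000))
    return True
E
python3 - <<'E'
from h import *
print(pick(.4361,-.4167) and place(.097))
E
```

```text
jars [[0.436, -0.4175, 0.0408, 19.0436], [0.4217, -0.3402, 0.0408, 18.7427], [0.4062, -0.266, 0.0407, 19.0049]]
grasp t 25.4 w 0.0377 F [-0.9  0.8 -0.3] P [ 0.436  -0.4175  0.11  ]
lift t 26.4 w 0.0376 F [-0.3 -0.2 -0.8] P [ 0.4358 -0.4172  0.2584]
over t 29.15 w 0.0376 F [-0.7 -0.2 -1.9] P [0.5713 0.1915 0.2601]
in t 31.56 w 0.0376 F [-1.9 -0.8  5.6] P [0.5714 0.192  0.14  ]
after [([0.0, 0.0002], np.float64(0.0707))]
 t 33.49 w 0.0941 F [0.1 0.3 0.2] P [0.571  0.1919 0.2587]
True
```

Run:
```python
from h import *
for j,y in (((.4217,-.3402),.047),((.4062,-.266),-.047),((.4470,-.1912),-.097)):
    if not (pick(*j) and place(y)): print('FAILED at',j,y); break
```

```text
jars [[0.4217, -0.3399, 0.0408, 18.9014], [0.4059, -0.2657, 0.0408, 18.8334], [0.4469, -0.1916, 0.0406, 19.0368]]
grasp t 37.83 w 0.0376 F [-0.2  0.1  0.6] P [ 0.4217 -0.3399  0.11  ]
lift t 38.83 w 0.0373 F [ 0.  -0.3 -0.9] P [ 0.4215 -0.3397  0.2586]
over t 41.1 w 0.0375 F [ 0.2  0.1 -0.9] P [0.5752 0.1416 0.2601]
in t 43.51 w 0.0375 F [-1.5 -0.9  4.9] P [0.5754 0.1422 0.14  ]
after [([0.0005, -0.0001], np.float64(0.0707))]
 t 45.44 w 0.0942 F [-0.8  0.1  0.3] P [0.575  0.1421 0.2587]
jars [[0.406, -0.2654, 0.0408, 18.8954], [0.4465, -0.1913, 0.0407, 18.6903]]
grasp t 49.41 w 0.0371 F [0.  0.1 0.1] P [ 0.406  -0.2654  0.11  ]
lift t 50.41 w 0.0375 F [-0.8  0.4 -1.5] P [ 0.4057 -0.2652  0.2587]
over t 52.1 w 0.0378 F [ 0.3  0.5 -0.7] P [0.5826 0.0477 0.2602]
in t 54.51 w 0.0376 F [-1.2  0.6  5.8] P [0.5829 0.0485 0.14  ]
odd 0.22 566.8449096679688 59.125125885009766 139.65171813964844 0.06236915300434005
after [([0.0004, -0.0002], np.float64(0.0708))]
 t 56.44 w 0.0939 F [-0.4 -0.3 -1.2] P [0.5825 0.0484 0.2587]
jars [[0.4469, -0.191, 0.0408, 18.9]]
grasp t 59.85 w 0.0376 F [ 0.3 -0.3  0.1] P [ 0.4469 -0.191   0.11  ]
lift t 60.85 w 0.0378 F [-1.1 -0.1 -1.2] P [ 0.4466 -0.1909  0.2587]
over t 62.04 w 0.0378 F [-0.6  0.5 -1.3] P [ 0.5863 -0.0024  0.2601]
in t 64.45 w 0.0376 F [-2.   0.7  6. ] P [ 0.5869 -0.0014  0.14  ]
after [([0.0004, 0.0001], np.float64(0.0707))]
 t 66.38 w 0.094 F [0.2 0.2 0.2] P [ 0.5865 -0.0014  0.2587]
```

All four jars are in, with tops at 0.0707 as expected. Next I'll take a near look at the gate.

Run:
```python
from h import *
safe([*lab(-.1,-.165),.30],QL); bot.hold(.2); p=shot('wrist'); save(p,'w6.png'); st()
Rz=Rn.from_euler('z',YAW).as_matrix()[:2,:2]
toL=lambda X:((X[...,:2]-O)@Rz)
for k,z in (('gate_post',.11),('gate_line',.03)):
    print(k,[(round(d['score'],2),px(d['xy']).round(1),toL(on_z(p,px(d['xy']),z)).round(4)) for d in bot.mark_of(k,p)])
C=cloud(p); L=toL(C); m=(np.abs(C[:,2]-.109)<.004)&(np.abs(L[:,1]+.165)<.02)&(np.abs(L[:,0]+.07)<.06); print('post',L[m].min(0),L[m].max(0),C[m,2].mean())
# line: dark pixels on rail top
g=p['frame'].sum(2)/3; xs=np.arange(-.155,-.06,.001); prof=[]
for x in xs:
    prof.append(np.median([g[int(round(v)),int(round(u))] for u,v in (proj(p,[*lab(x,y),.03]) for y in (-.176,-.172,-.158,-.154))]))
print(list(zip(xs.round(3).tolist(),np.round(prof).astype(int).tolist())))
```

```text
t 67.21 w 0.0939 F [ 0.8 -1.1 -0.3] P [ 0.4929 -0.0767  0.2994]
gate_post [(0.57, array([336.1, 224.2]), array([-0.0557, -0.1696])), (0.34, array([506. , 255.9]), array([ 0.0855, -0.1969]))]
gate_line [(0.96, array([278.2, 193.2]), array([-0.103 , -0.1625]))]
post [-0.06235297 -0.17247282] [-0.04808486 -0.15839982] 0.10962442813205907
[(-0.155, 146), (-0.154, 147), (-0.153, 146), (-0.152, 146), (-0.151, 146), (-0.15, 146), (-0.149, 146), (-0.148, 146), (-0.147, 145), (-0.146, 146), (-0.145, 146), (-0.144, 146), (-0.143, 146), (-0.142, 146), (-0.141, 146), (-0.14, 145), (-0.139, 145), (-0.138, 146), (-0.137, 146), (-0.136, 146), (-0.135, 145), (-0.134, 145), (-0.133, 145), (-0.132, 144), (-0.131, 144), (-0.13, 146), (-0.129, 145), (-0.128, 144), (-0.127, 145), (-0.126, 145), (-0.125, 144), (-0.124, 145), (-0.123, 144), (-0.122, 145), (-0.121, 144), (-0.12, 144), (-0.119, 144), (-0.118, 144), (-0.117, 144), (-0.116, 145), (-0.115, 144), (-0.114, 143), (-0.113, 144), (-0.112, 144), (-0.111, 144), (-0.11, 143), (-0.109, 144), (-0.108, 146), (-0.107, 156), (-0.106, 82), (-0.105, 24), (-0.104, 9), (-0.103, 119), (-0.102, 147), (-0.101, 144), (-0.1, 143), (-0.099, 143), (-0.098, 142), (-0.097, 143), (-0.096, 142), (-0.095, 143), (-0.094, 143), (-0.093, 142), (-0.092, 141), (-0.091, 142), (-0.09, 142), (-0.089, 142), (-0.088, 142), (-0.087, 142), (-0.086, 142), (-0.085, 142), (-0.084, 142), (-0.083, 141), (-0.082, 141), (-0.081, 141), (-0.08, 141), (-0.079, 141), (-0.078, 141), (-0.077, 141), (-0.076, 141), (-0.075, 140), (-0.074, 140), (-0.073, 141), (-0.072, 140), (-0.071, 141), (-0.07, 141), (-0.069, 140), (-0.068, 141), (-0.067, 141), (-0.066, 140), (-0.065, 141), (-0.064, 141), (-0.063, 142), (-0.062, 148), (-0.061, 84)]
```

View pics/w6.png

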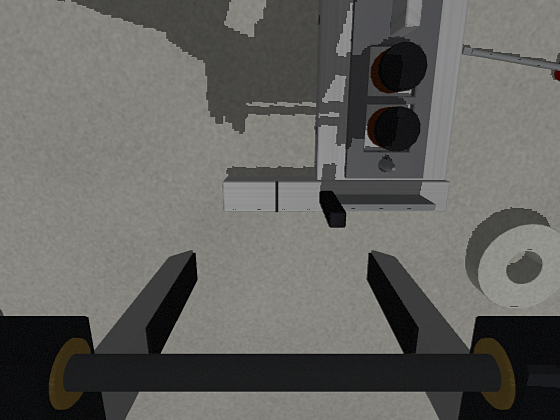

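The line is at column 277 (labeller x −0.1047), and the post top is at (337,222) (x −0.0552). So the gate stands about 10 mm open, and I'll pull it until the post is over the line.

```bash
cat > gate.py <<'E'
from h import *
Rz=Rn.from_euler('z',YAW).as_matrix()[:2,:2]
def post(tag):
    p=shot('wrist'); save(p,tag); C=cloud(p); L=((C[:,:2]-O)@Rz); m=(np.abs(C[:,2]-.109)<.004)&(np.abs(L[:,1]+.165)<.02)&(np.abs(L[:,0]+.08)<.06)
    print('post',L[m].min(0).round(4),L[m].max(0).round(4),m.sum())
E
python3 - <<'E'
from gate import *
bot.move_l([*lab(-.0552,-.165),.25],max_speed=.2)
bot.move_l([*lab(-.0552,-.165),.175],max_speed=.1); bot.close(30); bot.hold(.1); st('grip')
bot.move_l([*lab(-.08,-.165),.175],max_speed=.04); st('mid')
bot.move_l([*lab(-.1047,-.165),.175],max_speed=.04); bot.hold(.3); st('end')
bot.release(); bot.hold(.1); st('open')
bot.move_l([*lab(-.1047,-.165),.30],max_speed=.2); bot.hold(.2); post('w7.png'); st()
E
```

```text
grip t 69.99 w 0.0137 F [ 0.7  0.5 -0.7] P [ 0.5372 -0.0736  0.175 ]
mid t 70.76 w 0.014 F [ 1.2 -0.2 -0.7] P [ 0.5124 -0.0756  0.175 ]
end t 71.83 w 0.0139 F [-0.9 -0.9 -0.6] P [ 0.4878 -0.0775  0.175 ]
open t 73.21 w 0.0944 F [-0.4  0.3  0.2] P [ 0.4878 -0.0775  0.175 ]
post [-0.1111 -0.1719] [-0.0982 -0.1586] 287
 t 74.23 w 0.0941 F [ 0.2  0.7 -0.3] P [ 0.4877 -0.0775  0.2991]
```

View pics/w7.png

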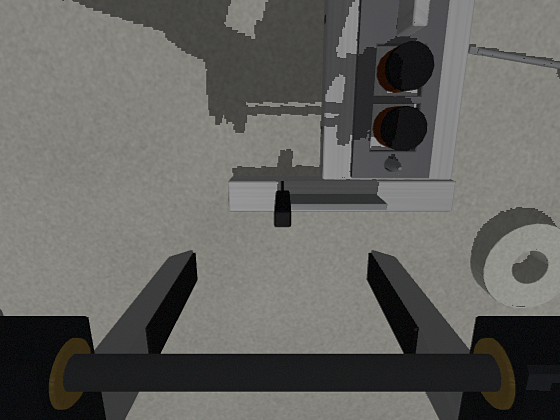

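The post stands over the line: centre −0.1047 against line −0.1047, with the line showing directly behind the post's foot at (282,187). Before the door, I'll check clearances near the frame and re-measure the door.

Run:
```python
from gate import *
safe([.42,.2,.43],down(0)); bot.hold(.2); p=shot('wrist'); save(p,'w8.png')
q=shot('scene'); C=np.r_[cloud(p),cloud(q)]; L=(C[:,:2]-O)@Rz
for y0 in np.arange(.14,.50,.03):
    print(round(y0,2),[round(float(np.percentile(C[m,2],99)),3) if (m:=(L[:,1]>y0)&(L[:,1]<y0+.03)&(L[:,0]>x0)&(L[:,0]<x0+.04)&(C[:,2]<.5)).sum()>10 else None for x0 in np.arange(-.2,.1,.04)])
for k in ('door_hinge','door_edge'):
    print(k,[(round(d['score'],2),((on_z(p,px(d['xy']),.151)[:2]-O)@Rz).round(4)) for d in bot.mark_of(k,p)])
Cp=cloud(p); L=(Cp[:,:2]-O)@Rz; m=(np.abs(Cp[:,2]-.150)<.004)&(L[:,0]<-.068)&(L[:,0]>-.25)&(L[:,1]>.14)&(L[:,1]<.33)
print(m.sum(),cv2.minAreaRect((L[m]*1000).astype(np.float32)))
```

```text
0.14 [0.44, 0.454, 0.454, 0.153, 0.153, 0.153, 0.151, 0.003]
0.17 [0.002, 0.472, 0.465, 0.094, 0.103, 0.103, 0.146, 0.005]
0.2 [0.151, 0.152, 0.144, 0.092, 0.103, 0.142, 0.146, 0.004]
0.23 [0.152, 0.126, 0.001, 0.092, 0.103, 0.143, 0.145, 0.003]
0.26 [0.002, 0.002, 0.002, 0.129, 0.104, 0.143, 0.147, 0.003]
0.29 [0.001, 0.002, 0.001, 0.152, 0.153, 0.152, 0.152, 0.004]
0.32 [0.001, 0.001, 0.002, 0.204, 0.212, 0.201, 0.095, 0.004]
0.35 [0.001, 0.001, 0.001, 0.191, 0.214, 0.199, 0.136, 0.186]
0.38 [0.002, 0.001, 0.001, 0.131, 0.214, 0.199, 0.094, 0.003]
0.41 [0.002, 0.002, 0.001, 0.063, 0.214, 0.205, 0.021, 0.188]
0.44 [0.001, 0.001, 0.001, 0.061, 0.101, 0.103, 0.006, 0.001]
0.47 [0.001, 0.001, 0.001, 0.001, None, None, None, None]
door_hinge [(0.89, array([-0.0629,  0.1546]))]
door_edge [(0.95, array([-0.1765,  0.2398])), (0.74, array([-0.0653,  0.1558])), (0.26, array([-0.1035, -0.136 ]))]
1078 ((-121.61860656738281, 198.5229034423828), (8.24701976776123, 137.78173828125), 53.63398361206055)
```

View pics/w8.png

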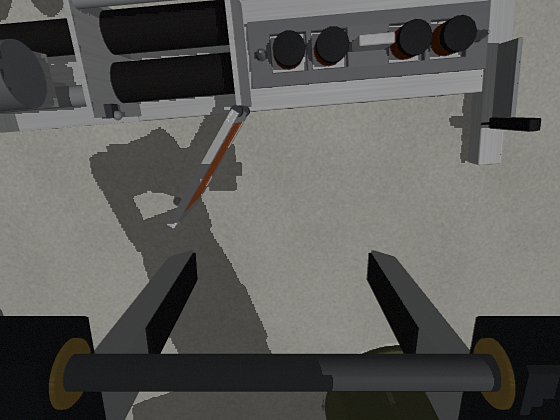

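The door is open about 0.93 rad. The roller frame reaches 0.152 and the motor 0.214 (from y ≥ 0.32), so pushing with closed fingers at 0.10 m radius and TCP z 0.215 clears everything. All four jars sit in their pockets at (289,48), (332,45), (408,38) and (454,33).

Run:
```python
from gate import *
def tool(th,gap,r=.10):
    u=np.array([-np.sin(th),np.cos(th)]); n=np.array([-np.cos(th),-np.sin(th)])
    sup=.0125*abs(np.cos(th))+.008*abs(np.sin(th))
    return lab(*(np.array([-.064,.157])+r*u+(.004+sup+gap)*n)).tolist()
bot.close(10)
safe([*tool(.95,.035),.33],QL); bot.move_l([*tool(.95,.035),.215],max_speed=.15); st('ready')
for th in np.arange(.9,.16,-.1):
    bot.move_l([*tool(th,0),.215],max_speed=.08)
    F=bot.current_wrist_force()
    if np.linalg.norm(F)>20: st('STOP'); raise SystemExit
st('th.2')
for th in np.arange(.15,-.061,-.02):
    bot.move_l([*tool(th,0),.215],max_speed=.03); bot.hold(.05); F=np.array(bot.current_wrist_force()); print(round(th,2),F.round(1))
    if np.linalg.norm(F[:2])>20: break
bot.hold(.2); st('end')
```

```text
ready t 80.27 w 0.0006 F [-0.2  0.2  0.2] P [0.3901 0.2531 0.2158]
th.2 t 82.87 w 0.0007 F [-1.   0.3  0.1] P [0.4578 0.3378 0.2149]
0.15 [-0.  -0.1  1.2]
0.13 [ 0.8 -0.3 -0.1]
0.11 [ 0.3 -0.3  0.8]
0.09 [-2.5 -1.4  1.8]
0.07 [ 0.6  0.7 -0.3]
0.05 [-0.  -0.5  0.6]
0.03 [-0.2  0.1 -1. ]
0.01 [ 0.2  0.4 -0.2]
-0.01 [-11.   -3.9   4.5]
-0.03 [-24.3  -7.5  12.1]
end t 86.14 w 0.0006 F [-24.9  -8.8  12.9] P [0.4788 0.3454 0.2149]
```

The catch gave way and the door met its stop with a firm push. I'll back off and verify everything.

Run:
```python
from gate import *
P=bot.current_tool_pos(); b=lab(-.15,.257).tolist()
bot.move_l([*b,.215],max_speed=.1); bot.move_l([*b,.33],max_speed=.2)
safe([.42,.1,.43],down(0)); bot.hold(.5); p=shot('wrist'); save(p,'w9.png'); st()
C=cloud(p); L=(C[:,:2]-O)@Rz
m=(np.abs(C[:,2]-.150)<.004)&(L[:,0]<-.0595)&(L[:,0]>-.12)&(L[:,1]>.165)&(L[:,1]<.31)
print('door',m.sum(),cv2.minAreaRect((L[m]*1000).astype(np.float32)))
for k in ('door_hinge','door_edge'): print(k,[(round(d['score'],2),((on_z(p,px(d['xy']),.151)[:2]-O)@Rz).round(4)) for d in bot.mark_of(k,p)])
print('jars',[(((np.array(j[:2])-O)@Rz).round(4).tolist(),round(j[2],4)) for j in jars(p)])
m=(np.abs(C[:,2]-.109)<.004)&(np.abs(L[:,1]+.165)<.02)&(np.abs(L[:,0]+.08)<.06); print('post',L[m].min(0).round(4),L[m].max(0).round(4),m.sum())
t=shot('top'); save(t,'top1.png')
for k in ('reel','driver','cleaner'): print(k,[(round(d['score'],2),on_z(t,px(d['xy']),0).round(3)[:2].tolist()) for d in bot.mark_of(k,t)])
```

```text
t 89.38 w 0.0001 F [-0.   0.2  0. ] P [0.42   0.1001 0.43  ]
door 1076 ((-64.20527648925781, 228.19329833984375), (8.054499626159668, 126.32362365722656), 0.05145076662302017)
door_hinge [(0.81, array([-0.0643,  0.1538]))]
door_edge [(0.25, array([-0.0163, -0.072 ]))]
jars [([0.0003, 0.0968], np.float64(0.0707)), ([0.0, 0.0465], np.float64(0.0709)), ([-0.0001, -0.0471], np.float64(0.071)), ([0.0001, -0.0971], np.float64(0.071))]
post [-0.1116 -0.1721] [-0.0976 -0.1581] 178
reel [(0.71, [0.755, -0.137]), (0.59, [0.596, -0.04])]
driver [(0.6, [0.741, 0.083])]
cleaner [(0.77, [0.579, -0.533])]
```

View pics/w9.png

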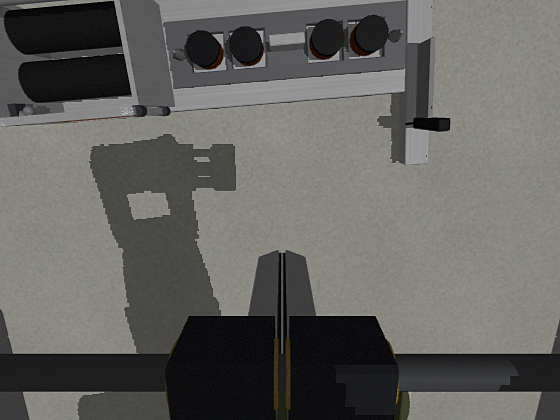

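View pics/top1.png

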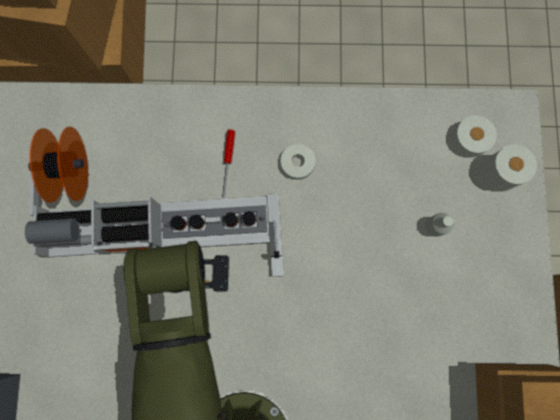

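The door panel lies at labeller x −64.2 mm with an angle of 0.05°, so it is shut. The jars at (205,50), (246,47), (326,38) and (370,35) are all seated, and the post at (432,124) is over the line. The top view shows the reel, screwdriver and bottle where they started, and the robot touches nothing.

```bash
python3 -c "
from h import *
bot.job_done(); st('done')"
```

```text
the job is handed in; nothing more can be done
the job is handed in; nothing more can be done
```

The labeller is set up as asked and the job was handed in at about 90 s; no verdict came back.

Final checks, all taken before handing in:
- **Plate:** after release it sat flat on the deck, with its top at about 39 mm and both pins through the holes.
- **Jars:** all four stand upright, each in its own pocket. They are within 0.5 mm of the pocket centres, with tops at about 71 mm as expected.
- **Gate:** it started about 10 mm open, so I pulled it about 50 mm. The post centre and the line both measured −104.7 mm along the labeller's x axis.
- **Door:** pushed past its catch to the stop last of all, with about 29 N at the wrist at the end. It measured 0.05° from shut after I backed off. The network gave only a weak, wrong hit for the door's free edge in that picture, so I relied on the depth measurement.
- **Other objects:** the reel and bottle read within 5 mm of their first positions. The screwdriver's mark read about 11 mm off. Both top views show it in the same place and the arm never went near it, so I took that as noise in the network's reading.

I saw no jar knocked aside and no slackening of the grip.

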